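# Dry a wet test panel with the boost dial held at the third click

### The job

The painted test panel on the drying rack is still wet, so never touch it with the robot: slide the lifter's blade under it between the battens, lift it off, lay it squarely in the middle of the dryer's two ribs, and draw the lifter out. Lay the lifter flat on the bare table, then grip the dryer's boost dial, turn it clockwise past the first two clicks to the third, and finish while still holding it there against its spring, with the pointer at the long tick. Leave the other things where they are.

Things in the scene. Friction and masses are not known exactly. Their poses are not given: they have to be found in the camera images.
- panel_mid (a point): Wet test panel, white with grey streaks: a rigid board 90 mm along its x, 130 mm along its y, 6 mm thick, 60 to 130 g. The point is its centre (half-way up), z up. It lies across the two battens of the drying rack, its x roughly along them, overhanging about 9 mm at each side.
- panel: The same panel; origin at the centre of its underside.
- rack_top (a point): Drying rack, fixed: plywood board 150 x 150 x 4 mm with two wooden battens along its x, 130 mm long, 8 mm wide, 22 mm high above the board, centred at y = +52 and -52 mm (96 mm clear between, open at both ends). The point is midway between them at the height of their tops, 26 mm above the table; x points away from the robot.
- rack: The same rack; origin at the centre of its underside on the table.
- bed (a point): Drying bed: two aluminium ribs on the left part of the dryer's top, along this point's x, 130 mm long, 8 mm wide, 22 mm high above the dryer's top, centred at y = +52 and -52 mm (96 mm clear between, open at both ends). The point is midway between them at the height of their tops, 72 mm above the table; x points away from the robot.
- dryer: The dryer, fixed to the table: a grey box 190 mm (x) x 290 mm (y), its top 50 mm above the table, carrying the bed (centred at x 0, y +70 mm) and the boost dial (axis at x -20, y -80 mm). Origin at the centre of its underside.
- dial_grip (a point): Boost dial: black upright bar grip 46 mm long (along this point's x), 14 mm thick (y), from 4 to 40 mm above the dryer's top, on a flange of 30 mm radius, 4 mm thick. The point is on the vertical axis, 28 mm above the dryer's top, and turns with the dial. A pointer on its +x end passes raised ticks: rest (short), first and second click (middling), third (long).
- dial (a joint): Dial angle, rad: 0 at rest (pointer along the dryer's x), growing clockwise seen from above. Clicks at 0.40, 0.80 and 1.20 (humps between them, at 0.2, 0.6 and 1.0), then a hard stop at 1.30. A spring turns it back to 0 from anywhere when let go: 0.09 N m at 0 rising to 0.16 N m at 1.2; climbing a hump takes up to 0.08 N m more.
- lifter: Panel lifter, blade down on the table: steel blade 72 mm wide (y), 2.5 mm thick, from x -45 to +125 mm, wooden bar handle on two thin posts above it; 250 g, centre of mass about 30 mm ahead of the origin. Origin on the blade's underside below the handle's middle; x to the blade's front edge, z up. A panel fits on the blade from x = 26 mm on (front post ends at 24).
- handle (a point): Middle of the lifter's handle, 60 mm above the underside of its blade: a bar 84 mm long (x), 20 mm wide (y), 22 mm high, free at both sides and below.
- brush_a: Bystander, to be left alone: flat paint brush with a wooden handle, 60 mm wide, 210 mm long, lying left of the rack. Origin on its underside near the ferrule.
- brush_b: Bystander, to be left alone: narrower flat brush, 45 mm wide, 210 mm long, lying near right. Origin on its underside near the ferrule.
- tape: Bystander, to be left alone: roll of tape, 100 mm across, 25 mm high, right of the dryer. Origin at the centre of its underside.
- tin: Bystander, to be left alone: closed paint can 74 mm across, 90 mm high, beyond the gap between rack and dryer. Origin at the centre of its underside.
- pot: Bystander, to be left alone: small empty white cup, 52 mm across, 55 mm high, in the gap between rack and dryer. Origin at the centre of its underside.
- sander: Bystander, to be left alone: cork sanding block 110 x 60 x 35 mm, near the robot on the left. Origin at the centre of its underside.
- jar: Bystander, to be left alone: glass jar with a steel lid, 72 mm across, 85 mm high, beyond the rack. Origin at the centre of its underside.

How it is judged:
By the outcome, as a careful person would: the job done as asked, in the order asked, and still so for the second after the job is handed in, while the arm keeps its last pose, push and grip.
It also fails if it takes over 72 s, if anything falls off the work surface, if the arm or the gripper's body presses on something with over 40 N, if the wrist force passes 120 N, or if a joint passes its speed limit or range.

### The arm

A 6-joint arm with a two-finger parallel gripper is mounted at the origin on the work surface. World frame = base frame: x ahead of the robot, y to its left, z up, the work surface at z = 0. Lengths are in m, angles in rad, forces in N, time in s.
With the tool pointing down it reaches from about 0.275 to 0.725 m from the base axis. Payload 5.6 kg.
Tool frame: the origin (TCP) lies at the very end of the fingers, on their centre line; the grasp point (between the pads) lies robot.grasp_offset behind it (robot.grasp_offset is the distance from the TCP to the grasp point, in m); z points along the fingers, y is the line along which they close (so a half turn about z gives the same grasp; the last joint's range is limited). The gripper opens to 85 mm and grips with 20 to 120 N. Pads are 22 mm wide; open, the fingers measure 114 mm over their backs; the gripper's body (76 mm by 85 mm) begins 54 mm behind the grasp point. The pads swing forward as they close: fully open they stand 13 mm farther back than shut.
Start: joints at [1.465, 0.255, 0.108, 0, -1.424, -0.285], TCP at [0.209, 0.509, 0.231] pointing down, gripper open.
Joint ranges: [-2.95, 2.95], [-1.21, 1.97], [-1.09, 1.5], [-2.87, 1.71], [-2.94, -0.07], [-3.05, 3.05]. Speed limits (rad/s): [2.57, 2.57, 3.14, 3.14, 3.14, 3.14].

### API

Orientations are given as a unit quaternion [x, y, z, w].
In Python, from plant import robot, eyes gives the robot as it stands. Calls block until the motion is done:
- robot.movep(position, orientation): joint-space move of the TCP to a pose.
- robot.line_to(position, frame=None, velocity=0.15, f_stop=None): straight line of the TCP; frame=None keeps the orientation; velocity is the mean speed in m/s. With f_stop (N) it stops when the force on the tool has changed by that much, and returns True; else False.
- robot.goto_joints(angles): joint-space move.
- robot.grip(opening, grasp_force=None): finger opening in m; grasp_force is the grip in N (None keeps the last); returns when the fingers have stopped.
- robot.hold(seconds).
- robot.inverse_kinematics(position, orientation): joint angles nearest the present ones, or None.
- robot.sense(): the state.
- eyes.snapshot(name): name is "scene" or "top" or "wrist"; returns a dict with "frame" (420x560x3 uint8, red, green, blue), "K" (3x3 intrinsics, pixels), "k1" (the pictures are not rectified: a ray, as slopes to the right and down, at radius r is drawn at 1 + k1 r^2 times it, then the intrinsics apply), "world_to_cam" (4x4, takes a point from world to camera coordinates). Camera axes: x right, y down, z forward; pixel columns grow to the right and rows downward; lengths in m; the calibration is good to about 2 mm. A picture is of the moment at which its call begins. There is no depth.
A pose or a line that the arm cannot do raises robot.PlanningError and nothing moves.
- robot.finish_job(): hands the job in; it is judged then, once.
The state is a dict: "time_s": time; "q": joint angles; "qd": joint speeds; "tau": joint torques, N m; "eef_pos": TCP position; "eef_rot": TCP orientation; "contact_force": force on the tool from outside, world axes, zero at the start; "torque": the same for the moment, N m; "finger_gap": finger opening in m; "grasp_force": force on a finger pad.
Only numpy, scipy, OpenCV 4.12 (cv2) and the standard library are available. Lean on these libraries where they do the work, as an engineer would, in place of code of your own. Each camera call takes 0.05 s, during which the arm holds its last target. There are 200 camera calls.

## Working session

There is one attempt and no reset: what is moved stays moved. The work goes in short steps, each a Python script; the robot and the scene stay as the last script left them, time stands still between calls to the robot, and variables do not carry over. Pictures are saved under pics/ and viewed, at most 10 in all, crops included, and the job is handed in when it is done.

```bash
ls; mkdir -p pics; python3 - <<'E'
from plant import robot, eyes
import cv2,numpy as np
for n in ["scene","top"]:
    s=eyes.snapshot(n); cv2.imwrite(f"pics/{n}0.png",cv2.resize(s["frame"][:,:,::-1],(800,600),interpolation=cv2.INTER_CUBIC))
    cv2.imwrite(f"raw_{n}.png",s["frame"][:,:,::-1])
    print(n,s["K"].tolist(),s["k1"],np.round(s["world_to_cam"],4).tolist())
print(robot.grasp_offset,robot.sense())
E
```

```text
pics
scene [[511.15481471845385, 0.0, 277.23534952168706], [0.0, 511.15481471845385, 208.24871618688488], [0.0, 0.0, 1.0]] -0.14039694872481476 [[-0.3307, 0.9437, 0.0056, 0.1995], [0.7673, 0.2724, -0.5805, -0.3661], [-0.5494, -0.1877, -0.8142, 1.628], [0.0, 0.0, 0.0, 1.0]]
top [[523.9817192196132, 0.0, 275.8720302194289], [0.0, 523.9817192196132, 217.89630262630348], [0.0, 0.0, 1.0]] -0.14631106994610338 [[-0.0092, -0.9999, 0.0047, -0.0188], [-0.996, 0.0088, -0.0885, 0.5736], [0.0885, -0.0055, -0.9961, 1.4543], [0.0, 0.0, 0.0, 1.0]]
0.0187 {'time_s': 0.1, 'q': array([ 1.46461751e+00,  2.55702441e-01,  1.07159221e-01, -3.83759604e-04,
       -1.42389559e+00, -2.84601101e-01]), 'qd': array([-0.00024951, -0.00145077,  0.00474439,  0.00033767, -0.00079538,
       -0.00040099]), 'tau': array([-3.04463269e-03, -3.87602985e+01,  2.38475597e+01,  5.37798241e+00,
       -3.79839519e-03, -3.48829488e-06]), 'eef_pos': array([0.20929589, 0.5081616 , 0.23049439]), 'eef_rot': array([ 9.80966202e-01, -1.94176726e-01, -1.15868604e-04,  8.34883942e-04]), 'contact_force': array([ 0.15361799, -0.17366731, -0.68835124]), 'torque': array([-0.02634808,  0.03778735, -0.00174021]), 'grasp_force': 0.0, 'finger_gap': 0.08545959470075494}
```

View pics/top0.png

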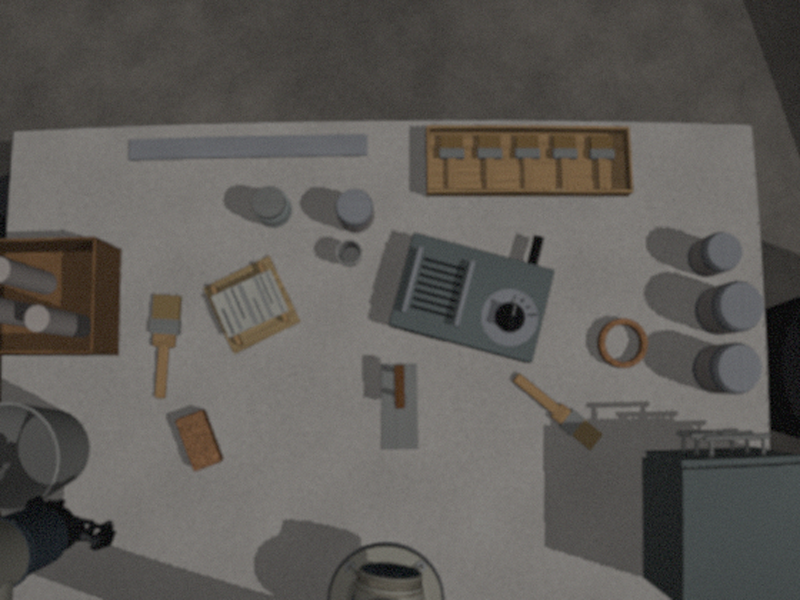

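View pics/scene0.png

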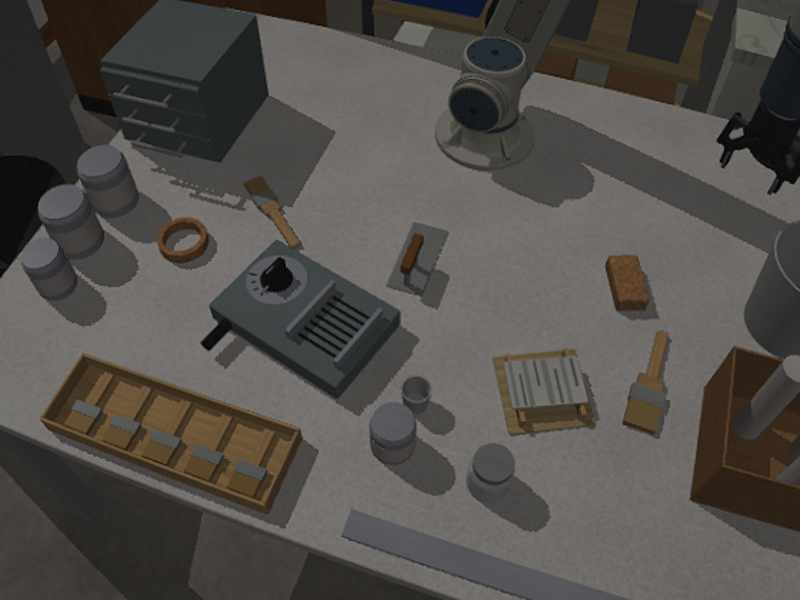

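The top view shows, in 800x600 pixels, the panel at (250,303), the handle at (400,386) with the blade pointing towards the robot and ending at row 448, the bed at (440,285) and the dial at (510,316). I'll get coarse positions from these, then take wrist close-ups.

```bash
cat > h.py <<'E'
from plant import robot, eyes
import cv2, numpy as np
from scipy.spatial.transform import Rotation as R
def snap(n,name=None):
    s=eyes.snapshot(n)
    if name:
        cv2.imwrite(f"raw_{name}.png",s["frame"][:,:,::-1]); np.savez(f"cal_{name}.npz",K=s["K"],k1=s["k1"],T=s["world_to_cam"])
    return s
def load(name):
    c=np.load(f"cal_{name}.npz"); return dict(K=c["K"],k1=float(c["k1"]),world_to_cam=c["T"],frame=cv2.imread(f"raw_{name}.png")[:,:,::-1])
def ray(s,px,z):
    p=np.atleast_2d(np.array(px,float)).reshape(-1,1,2)
    u=cv2.undistortPoints(p,np.array(s["K"]),np.array([s["k1"],0,0,0.])).reshape(-1,2)
    T=np.array(s["world_to_cam"]); d=np.c_[u,np.ones(len(u))]@T[:3,:3]; c=-T[:3,:3].T@T[:3,3]
    return c+d*((z-c[2])/d[:,2])[:,None]
def proj(s,P):
    T=np.array(s["world_to_cam"])
    return cv2.projectPoints(np.atleast_2d(np.array(P,float)),cv2.Rodrigues(T[:3,:3])[0],T[:3,3],np.array(s["K"]),np.array([s["k1"],0,0,0.]))[0].reshape(-1,2)
def down(yaw):  # tool down, tool x axis at yaw; tool y at yaw-90
    return (R.from_euler('z',yaw)*R.from_euler('x',np.pi)).as_quat()
E
python3 - <<'E'
from h import *
s=snap("top","top")
f=.7
for n,p,z in [("panel",(250,303),.032),("handle",(400,386),.06),("bl1",(380,448),.0),("bl2",(418,448),0),("bl3",(418,363),0),("bl4",(380,363),0),("bed",(440,285),.072),("dial",(510,316),.09)]:
    print(n,np.round(ray(s,np.array(p)*f,z)[0],3))
s0=snap("wrist"); print(s0["K"],s0["k1"])
e=robot.sense(); T=np.array(s0["world_to_cam"]); c=-T[:3,:3].T@T[:3,3]; Rt=R.from_quat(e["eef_rot"])
print("cam in tool",Rt.inv().apply(c-e["eef_pos"]),"axes",Rt.inv().apply(T[:3,:3]))
for yaw in [0,1.57,3.14,-1.57]:
    for p in [(.40,0.0,.3),(.5,.25,.3),(.5,-.15,.3)]: print(yaw,p,robot.inverse_kinematics(p,down(yaw)))
E
```

```text
panel [0.592 0.261 0.032]
handle [ 0.427 -0.034  0.06 ]
bl1 [0.303 0.006 0.   ]
bl2 [ 0.302 -0.069  0.   ]
bl3 [ 0.471 -0.071  0.   ]
bl4 [0.472 0.005 0.   ]
bed [ 0.619 -0.112  0.072]
dial [ 0.557 -0.243  0.09 ]
[[326.3604716    0.         276.42536642]
 [  0.         326.3604716  210.93991648]
 [  0.           0.           1.        ]] 0.004015699315457534
cam in tool [ 7.87755119e-02  5.74503308e-05 -1.41932834e-01] axes [[-4.85266866e-04  9.99999879e-01 -8.46443334e-05]
 [-9.52013625e-01 -4.87886571e-04 -3.06055257e-01]
 [-3.06055261e-01 -6.79359165e-05  9.52013746e-01]]
0 (0.4, 0.0, 0.3) [ 3.96291589e-01 -6.10289953e-02 -7.55769570e-02  4.44089210e-16
 -1.55624837e+00  1.17450474e+00]
0 (0.5, 0.25, 0.3) [ 7.43484738e-01  2.65515056e-01  2.94078427e-01  4.44089210e-16
 -1.59935970e+00  8.27311589e-01]
0 (0.5, -0.15, 0.3) [ 8.81176103e-03  1.89076384e-01  1.95263514e-01  4.44089210e-16
 -1.57698346e+00  1.56198457e+00]
1.57 (0.4, 0.0, 0.3) [ 0.39629159 -0.061029   -0.07557696  0.         -1.55624837  2.74450474]
1.57 (0.5, 0.25, 0.3) [ 0.74348474  0.26551506  0.29407843  0.         -1.5993597   2.39731159]
1.57 (0.5, -0.15, 0.3) None
3.14 (0.4, 0.0, 0.3) [ 3.96291589e-01 -6.10289953e-02 -7.55769570e-02 -4.44089210e-16
 -1.55624837e+00 -1.96868057e+00]
3.14 (0.5, 0.25, 0.3) [ 7.43484738e-01  2.65515056e-01  2.94078427e-01 -4.44089210e-16
 -1.59935970e+00 -2.31587372e+00]
3.14 (0.5, -0.15, 0.3) [ 8.81176103e-03  1.89076384e-01  1.95263514e-01 -4.44089210e-16
 -1.57698346e+00 -1.58120074e+00]
-1.57 (0.4, 0.0, 0.3) [ 0.39629159 -0.061029   -0.07557696  0.         -1.55624837 -0.39549526]
-1.57 (0.5, 0.25, 0.3) [ 0.74348474  0.26551506  0.29407843  0.         -1.5993597  -0.74268841]
-1.57 (0.5, -0.15, 0.3) [ 0.00881176  0.18907638  0.19526351  0.         -1.57698346 -0.00801543]
```

```bash
python3 - <<'E'
from h import *
ims=[]
for n,c,yaw in [("rack",(.592,.261),.45),("lift",(.39,-.033),0),("dry",(.60,-.16),-.25)]:
    p=np.array([c[0]-.07*np.cos(yaw),c[1]-.07*np.sin(yaw),.25])
    robot.movep(p,down(yaw)); robot.hold(.3)
    s=snap("wrist",n); ims.append(s["frame"][:,:,::-1]); 
    cv2.imwrite(f"pics/{n}1.png",cv2.convertScaleAbs(cv2.resize(ims[-1],(800,600),interpolation=cv2.INTER_CUBIC),alpha=1.6))
print(robot.sense()["time_s"])
E
```

```text
5.0417
```

View pics/rack1.png

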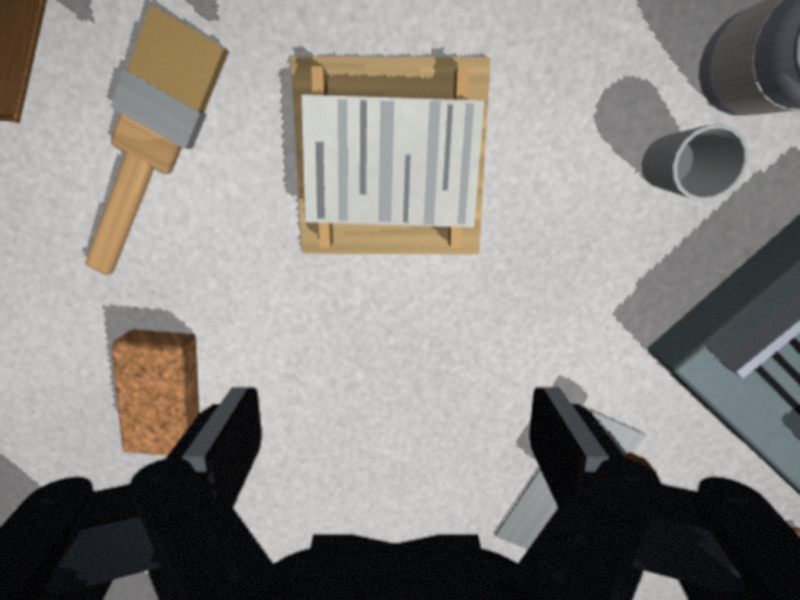

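View pics/lift1.png

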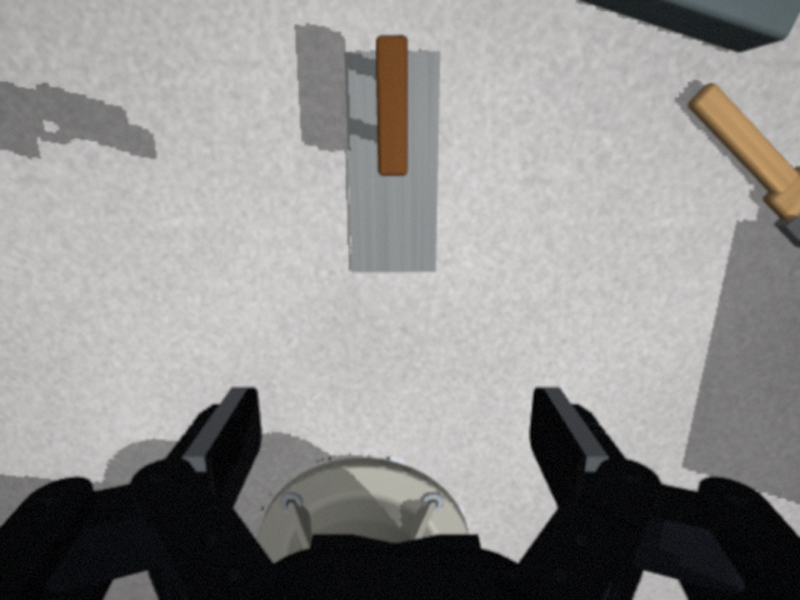

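View pics/dry1.png

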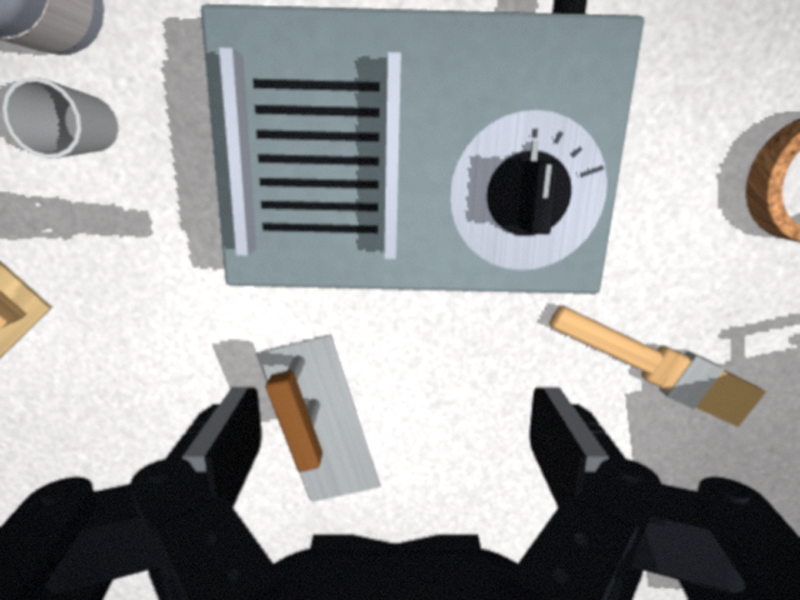

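```bash
python3 - <<'E'
from h import *
np.set_printoptions(precision=4,suppress=True)
def rect(n,pts,z):
    w=ray(load(n),np.array(pts)*.7,z)[:,:2]
    c=w.mean(0); e=[np.linalg.norm(w[i]-w[(i+1)%4]) for i in range(4)]
    up=(w[0]-w[3])+(w[1]-w[2]); rt=(w[0]-w[1])+(w[3]-w[2])
    print(n,"c",c,"edges",np.round(np.array(e)*1000,1),"yaw",np.round(np.degrees([np.arctan2(up[1],up[0]),np.arctan2(rt[1],rt[0])-np.pi/2]),2)); return c
rect("rack",[(303,96),(483,101),(475,226),(306,221)],.032)
rect("rack",[(291,57),(490,57),(479,253),(303,253)],.004)
rect("lift",[(378,36),(407,36),(407,175),(378,175)],.071)
rect("lift",[(345,52),(439,52),(436,271),(350,271)],.0025)
rect("dry",[(203,5),(643,15),(598,292),(228,284)],.05)
rect("dry",[(219,48),(401,52),(396,258),(236,255)],.072)
# masks
def mask(n,lo,hi,z,near):
    s=load(n); hsv=cv2.cvtColor(s["frame"].copy(),cv2.COLOR_RGB2HSV)
    m=cv2.inRange(hsv,np.array(lo),np.array(hi)); m=cv2.morphologyEx(m,cv2.MORPH_CLOSE,np.ones((9,9)))
    nb,lab,st,ce=cv2.connectedComponentsWithStats(m)
    i=min(range(1,nb),key=lambda k:np.hypot(*(ce[k]-np.array(near)*.7))+(1e4 if st[k,4]<300 else 0))
    ct=max(cv2.findContours((lab==i).astype(np.uint8),0,2)[0],key=cv2.contourArea).reshape(-1,2)
    r=cv2.minAreaRect((ray(s,ct,z)[:,:2]*1000).astype(np.float32)); print(n,"mask",st[i],r)
for n,p in [("rack",(390,160)),("rack",(320,240)),("lift",(392,100)),("lift",(392,220)),("lift",(500,250))]:
    s=load(n); print(n,p,cv2.cvtColor(s["frame"].copy(),cv2.COLOR_RGB2HSV)[int(p[1]*.7),int(p[0]*.7)])
mask("lift",(0,140,20),(15,255,255),.071,(392,100))
mask("rack",(0,0,70),(180,40,255),.032,(390,160))
E
```

```text
rack c [0.591  0.2635] edges [128.   88.8 130.1  88.4] yaw [24.49 24.22]
rack c [0.5916 0.265 ] edges [148.7 148.8 148.9 148.9] yaw [25.79 25.8 ]
lift c [ 0.4251 -0.0313] edges [17.7 81.9 19.3 81.9] yaw [-0.09  0.  ]
lift c [ 0.3854 -0.0309] edges [ 70.3 168.5  73.9 168.5] yaw [0.19 0.  ]
dry c [ 0.5981 -0.1756] edges [282.8 186.1 283.2 185.6] yaw [-15.59 -15.51]
dry c [ 0.6166 -0.1081] edges [112.  129.5 112.1 129.6] yaw [-15.64 -15.38]
rack (390, 160) [100   7 105]
rack (320, 240) [ 17 113 124]
lift (392, 100) [ 14 174  72]
lift (392, 220) [100   8  92]
lift (500, 250) [ 15   4 124]
lift mask [ 264   26   20   96 1833] ((425.438720703125, -30.283218383789062), (80.00141906738281, 16.979106903076172), 0.3608453571796417)
rack mask [     0      0    560    394 160390] ((471.47479248046875, 198.2764892578125), (481.41583251953125, 762.0663452148438), 25.778419494628906)
```

Measured sizes agree with the given ones within about 2% (panel 89x129, board 149x149, ribs 112x130 outer). Views: the panel is centred at about (391,161) in the rack view, the handle at (392,105) in the lifter view, and the bed and dial at (312,153) and (530,190) in the dryer view. Next I'll grasp the lifter and turn it.

```bash
cat >> h.py <<'E'
G=.020   # grasp point, along lifter x
PX=.076  # panel centre on blade, lifter x
PAN=np.array([.591,.2638]); PYAW=np.radians(24.4)
DRY=np.array([.5981,-.1756]); DYAW=np.radians(-15.6)
rot2=lambda a:np.array([[np.cos(a),-np.sin(a)],[np.sin(a),np.cos(a)]])
BED=np.array([.6167,-.1082]); DIAL=DRY+rot2(DYAW)@[-.02,-.08]
def tcp(org,yaw,zb):  # TCP for lifter origin xy, underside height
    p=np.array(org)+G*np.array([np.cos(yaw),np.sin(yaw)]); return np.array([*p,zb+.060-robot.grasp_offset])
def at(c,yaw,dx): return np.array(c)+dx*np.array([np.cos(yaw),np.sin(yaw)])
def view(s,name,a=1.6): cv2.imwrite(f"pics/{name}.png",cv2.convertScaleAbs(cv2.resize(s["frame"][:,:,::-1],(800,600),interpolation=cv2.INTER_CUBIC),alpha=a))
E
python3 - <<'E'
from h import *
np.set_printoptions(precision=4,suppress=True)
L=[.4252,-.031]
robot.grip(.055)
robot.movep(tcp(L,np.pi,.12),down(np.pi))
robot.line_to(tcp(L,np.pi,0.0),velocity=.1)
robot.grip(.0,110); e=robot.sense(); print("gap",e["finger_gap"],e["grasp_force"],e["eef_pos"])
robot.line_to(tcp(L,np.pi,.17),velocity=.15)
o=at(PAN,PYAW,-.220)
robot.movep(tcp(o,PYAW,.17),down(PYAW))
robot.line_to(tcp(o,PYAW,.0135),velocity=.1); robot.hold(.4)
e=robot.sense(); print(e["eef_pos"],tcp(o,PYAW,.0135),e["contact_force"],e["finger_gap"],e["time_s"])
s=snap("wrist","pre"); view(s,"pre")
for x,y,z in [(.125,.036,0),(.125,-.036,0)]:
    print(proj(s,[*(o+rot2(PYAW)@[x,y]),.0135+.0025])/.7)
E
```

```text
gap 0.01835615294358602 108.13281655311584 [ 0.4056 -0.0309  0.0418]
[0.4089 0.1812 0.0549] [0.4089 0.1812 0.0548] [-0.1175  0.1506 -2.1976] 0.018139323069779566 15.925
[[291.572   72.8089]]
[[496.211   72.6582]]
```

View pics/pre.png

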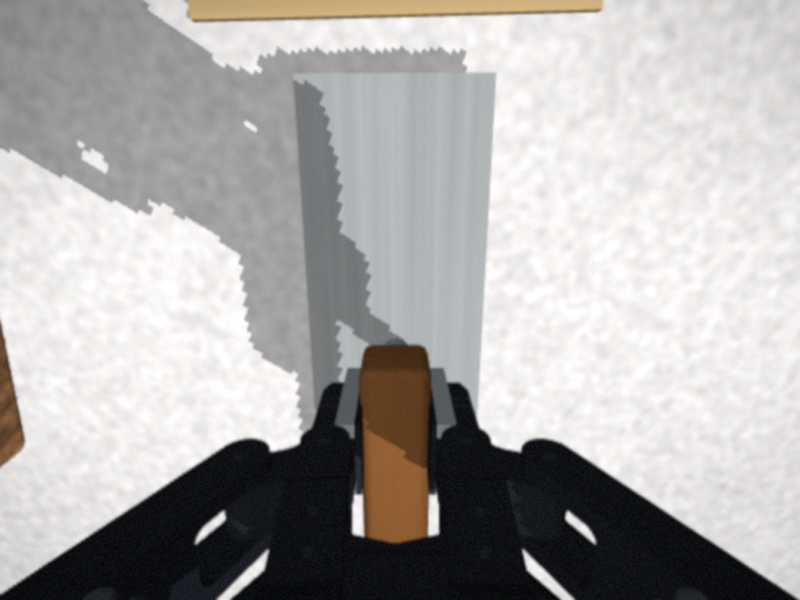

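The blade's front corners are at (294,74) and (496,73), as predicted to about 2 px, so the lifter is level and lined up with the rack opening (board edge at row 17). Next I'll insert and lift.

```bash
python3 - <<'E'
from h import *
np.set_printoptions(precision=4,suppress=True)
o=at(PAN,PYAW,-PX)
print("stop",robot.line_to(tcp(o,PYAW,.0135),velocity=.08,f_stop=6))
e=robot.sense(); print(e["eef_pos"],tcp(o,PYAW,.0135),e["contact_force"])
robot.hold(.2)
robot.line_to(tcp(o,PYAW,.030),velocity=.03); robot.hold(.3); print(robot.sense()["contact_force"])
robot.line_to(tcp(o,PYAW,.10),velocity=.07); robot.hold(.4)
e=robot.sense(); print(e["eef_pos"],e["contact_force"],e["finger_gap"],e["time_s"])
s=snap("wrist","up"); view(s,"up")
for x,y in [(.045,.065),(.045,-.065),(-.045,.065),(-.045,-.065)]:
    print(proj(s,[*(PAN+rot2(PYAW)@[x,y]),.10+.0085])/.7)
E
```

```text
stop False
[0.5397 0.2406 0.0549] [0.54   0.2407 0.0548] [-0.6448 -0.0549 -2.3104]
[-0.0785  0.4726 -3.8246]
[0.54   0.2407 0.1412] [ 0.3247 -0.3417 -3.5617] 0.018153866589192044 20.675
[[203.5485  82.4837]]
[[584.1294  82.2165]]
[[231.9795 328.5179]]
[[556.2244 328.4735]]
```

View pics/up.png

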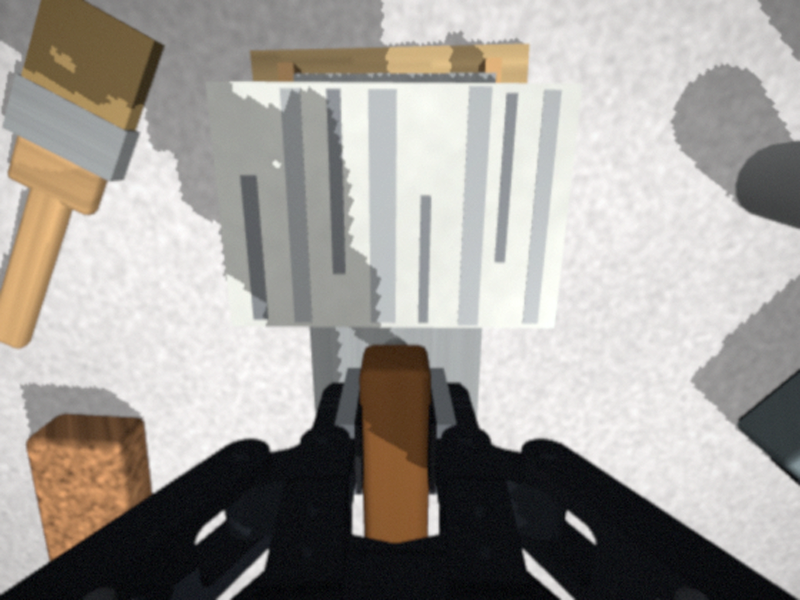

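The panel sits on the blade with corners at (208,83), (580,83), (554,327) and (232,326), as predicted within a few pixels. Next I'll carry it to the bed.

```bash
python3 - <<'E'
from h import *
np.set_printoptions(precision=4,suppress=True)
robot.line_to(tcp(at(PAN,PYAW,-PX),PYAW,.13),velocity=.06)
o=at(BED,DYAW,-PX)
robot.line_to(tcp(o,DYAW,.13),down(DYAW),velocity=.11); robot.hold(.2)
robot.line_to(tcp(o,DYAW,.085),velocity=.06); robot.hold(.4)
e=robot.sense(); print(e["eef_pos"],tcp(o,DYAW,.085),e["contact_force"],e["time_s"])
s=snap("wrist","bed"); view(s,"bed")
P=lambda c,a,v,z: np.round(proj(s,[*(c+rot2(a)@v),z])[0]/.7,1)
for x,y in [(.045,.065),(.045,-.065),(-.045,.065),(-.045,-.065)]: print("pan",P(BED,DYAW,[x,y],.0935))
for x in (.065,-.065):
    for y in (.056,-.056): print("rib",P(BED,DYAW,[x,y],.072))
E
```

```text
[ 0.5628 -0.0931  0.1264] [ 0.5628 -0.0931  0.1263] [ 0.0769 -0.5744 -4.4432] 26.0667
pan [204.9  83.4]
pan [584.7  83.2]
pan [233.1 328.9]
pan [556.7 328.8]
rib [244.7  32.6]
rib [544.9  32.4]
rib [272.9 352.6]
rib [517.  352.5]
```

View pics/bed.png

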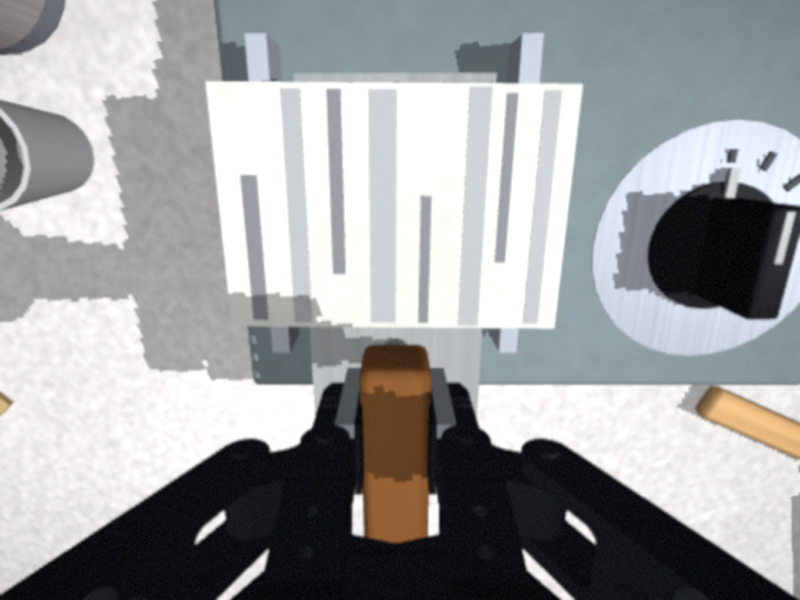

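The panel (corners (208,83) to (554,327)) is centred over the ribs ((245,33), (543,33), (272,352), (517,352)) and square to them. Next I'll lower it, draw the lifter out, lay it down and check.

```bash
python3 - <<'E'
from h import *
np.set_printoptions(precision=4,suppress=True)
o=at(BED,DYAW,-PX)
robot.line_to(tcp(o,DYAW,.0735),velocity=.04)
robot.line_to(tcp(o,DYAW,.060),velocity=.025); robot.hold(.3); print(robot.sense()["contact_force"])
o=at(BED,DYAW,-.245)
print(robot.line_to(tcp(o,DYAW,.060),velocity=.08,f_stop=8))
robot.hold(.2)
L=[.36,.01]
robot.line_to(tcp(L,0,.05),down(0),velocity=.12)
print(robot.line_to(tcp(L,0,.0),velocity=.04,f_stop=4)); e=robot.sense(); print(e["eef_pos"],tcp(L,0,0),e["contact_force"])
robot.hold(.2); robot.grip(.055); robot.hold(.2)
robot.line_to(tcp(L,0,.12),velocity=.15)
# over dial
robot.movep([*at(DIAL,DYAW,-.03),.19],down(DYAW)); robot.hold(.3)
s=snap("wrist","dial"); view(s,"dial"); t=snap("top","top2"); print(robot.sense()["time_s"])
P=lambda c,a,v,z: np.round(proj(s,[*(c+rot2(a)@v),z])[0]/.7,1)
print("dial axis bar top",P(DIAL,DYAW,[0,0],.09),"bar +x",P(DIAL,DYAW,[.023,0],.09),"-x",P(DIAL,DYAW,[-.023,0],.09),"flange c",P(DIAL,DYAW,[0,0],.054))
for x,y in [(.045,.065),(.045,-.065),(-.045,.065),(-.045,-.065)]: print("pan",P(BED,DYAW,[x,y],.078))
for y in [-2.5,-1.57,1.57,2.5,3.05,0,-.27,-1.5]:
    print(y, robot.inverse_kinematics([*DIAL,.15],down(y)))
E
```

```text
[ 0.3432  0.5762 -1.7035]
False
True
[0.3798 0.0098 0.0418] [0.38   0.01   0.0413] [0.0311 0.4922 4.2906]
35.1667
dial axis bar top [396.7 248.5] bar +x [396.8 204.2] -x [396.6 290.4] flange c [396.5 236.7]
pan [-26.8 117.2]
pan [229.9 117.9]
pan [ 17.3 287.7]
pan [247. 288.]
-2.5 [-0.1616  0.4062  0.1166  0.     -1.2812 -0.7676]
-1.57 [-0.1616  0.4062  0.1166  0.     -1.2812  0.1624]
1.57 [-0.1616  0.4062  0.1166  0.     -1.2812 -2.9808]
2.5 [-0.1616  0.4062  0.1166 -0.     -1.2812 -2.0508]
3.05 [-0.1616  0.4062  0.1166 -0.     -1.2812 -1.5008]
0 [-0.1616  0.4062  0.1166  0.     -1.2812  1.7324]
-0.27 [-0.1616  0.4062  0.1166  0.     -1.2812  1.4624]
-1.5 [-0.1616  0.4062  0.1166  0.     -1.2812  0.2324]
```

View pics/dial.png

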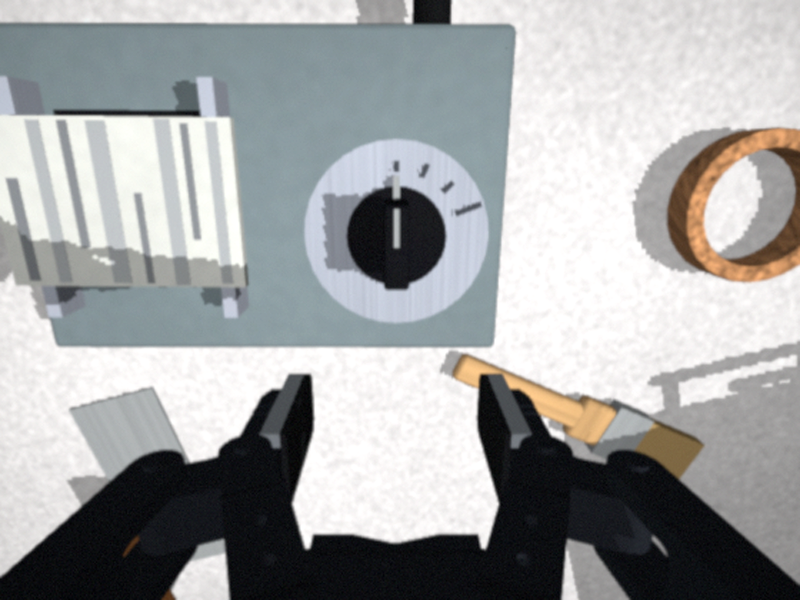

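The flange centre is at (396,231), about 1–2 mm ahead of my estimate. The panel's right edge is at (235,117) to (247,288), as predicted, and the lifter is flat on the table. Next I'll grip and turn the dial.

```bash
python3 - <<'E'
from h import *
np.set_printoptions(precision=4,suppress=True)
D=at(DIAL,DYAW,.001)
robot.movep([*D,.14],down(DYAW))
print(robot.line_to([*D,.063],velocity=.07,f_stop=8))
robot.grip(0,90); e=robot.sense(); print(e["finger_gap"],e["grasp_force"],e["eef_pos"],e["contact_force"])
q=np.array(e["q"])
for k in range(1,13):
    q2=q.copy(); q2[5]-=.1*k; robot.goto_joints(q2)
    if k%2==0: e=robot.sense(); print(k,round(q[5]-e["q"][5],3),e["torque"],e["finger_gap"],e["contact_force"])
robot.hold(.4); print(robot.sense()["time_s"])
s=snap("wrist","turned"); t=snap("top","top3"); c=snap("scene","scene3")
a=cv2.resize(s["frame"][60:330,140:420],(400,386),interpolation=cv2.INTER_CUBIC)
p=proj(c,[*DIAL,.08])[0].astype(int); b=cv2.resize(c["frame"][p[1]-40:p[1]+40,p[0]-41:p[0]+41],(396,386),interpolation=cv2.INTER_CUBIC)
cv2.imwrite("pics/turned.png",cv2.convertScaleAbs(np.hstack([a,b])[:,:,::-1],alpha=1.7))
E
```

```text
False
0.012662231637251739 87.95104265213013 [ 0.5586 -0.2473  0.0636] [-1.3153  4.0262  4.2857]
2 0.196 [-0.2307  0.2925  0.0968] 0.012344119859979161 [-1.0824 -0.5074  0.6787]
4 0.394 [-1.0364  0.6172  0.0726] 0.012280381979613317 [-1.7931 -3.7585  0.4214]
6 0.595 [-1.7773  1.0871  0.106 ] 0.012134686804109 [-2.4481 -4.0904  1.1618]
8 0.795 [-1.8589  1.2783  0.1418] 0.012738410754076907 [-3.5912 -4.7149  0.7416]
10 0.995 [-2.0275  1.511   0.1494] 0.012587879408421696 [-4.1159 -5.652   1.7084]
12 1.195 [-2.0208  1.789   0.2208] 0.01231881185936836 [-5.5995 -5.1315  2.3857]
40.625
```

View pics/turned.png

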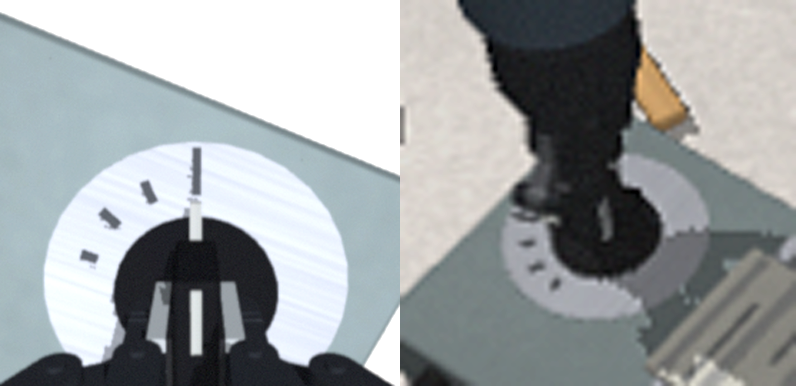

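The pointer at (195,220) lines up with the long tick at (196,172). The panel and the lifter are in place, so I'll hand the job in.

```bash
python3 -c "
from plant import robot
print(robot.finish_job())"
```

```text
the job is handed in; nothing more can be done
None
```

I handed the job in after about 41 s of the 72 s: the panel lies squarely in the middle of the ribs, the lifter lies flat on the bare table, and the dial is held at the third click with its pointer on the long tick; I touched none of the other things.

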